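# Rack two brass plugs by length and hold the conductivity probe on the long one

### The arm

A 6-joint arm with a two-finger parallel gripper is mounted at the origin on the work surface. World frame = base frame: x ahead of the robot, y to its left, z up, the work surface at z = 0. Lengths are in m, angles in degrees, forces in N, time in s.
With the tool pointing down it reaches from about 0.4 to 0.825 m from the base axis. Payload 7 kg.
Tool frame: the origin (TCP) lies between the finger pads; the fingertips stand 19 mm ahead of it and the grasp point (between the pads) is the TCP (r.finger_overhang is the distance from the TCP to the fingertips, in m); z points along the fingers, y is the direction in which the jaws open and shut (so a half turn about z gives the same grasp; the last joint's range is limited). The gripper opens to 88 mm and grips with 3 to 60 N. Pads are 19 mm wide; open, the fingers measure 130 mm over their backs; the gripper's body (78 mm by 193 mm) begins 47 mm behind the grasp point.
Start: joints at [-50.3, 20.546, 0.682, 0, -70.136, -16.507], TCP at [0.266, -0.62, 0.246] pointing down, gripper open.
Joint ranges: [-176.03, 176.03], [-82.01, 121.73], [-58.28, 71.71], [-173.87, 95.51], [-174.79, -0.11], [-173.66, 173.66]. Speed limits (degrees/s): [136.94, 136.94, 172.46, 180, 180, 180].

### API

Orientations are given as [roll, pitch, yaw] about the fixed x, y, z axes, in that order (R = Rz(yaw) Ry(pitch) Rx(roll)).
In Python, from plant import r, optics gives the robot as it stands. The module is installed in compiled form; this text tells all that it offers.
- The arm moves only by the tool step_arm, never from a script. Its argument "increments" is a list of rows, each an object of numbers: "tx", "ty", "tz": the shift along the world's x, y, z in mm; "ax", "ay", "az": the turn, a rotation vector about the world's x, y, z in degrees; "claw": the gripper command: -1 is shut, 1 is fully open, values between are in proportion. In form: [{"tx": .., "ty": .., "tz": .., "ax": .., "ay": .., "az": .., "claw": ..}, ...]. A call has 1 to 12 rows; each row shifts and turns the commanded pose from where the row before left it; what a row does not reach is not made up. A row lasts 1/10 s, in which the tool goes at most 50 mm and 8.59 degrees, less where a joint would pass 70% of its speed; a pose out of reach is approached as far as the arm can. A call with a gripper value outside its range is refused whole. The fingers move at their own pace and stop on an object; "newtons" is the grip in N (left out, the last holds). Time passes only in rows, so rows that do not move let the fingers close. It gives the time, the measured TCP pose, the force and the opening at its end, in the units of the state.
- r.get_state(): the state, without advancing time (a new reading comes with each control period).
- optics.capture(name): name is "side" or "top" or "wrist"; returns a dict with "image" (384x512x3 uint8, blue, green, red), "depth" (384x512 float32, m along the optical axis (not along the pixel's ray), 0 where there is no reading), "fx", "fy", "cx", "cy" (pixels), "R" (3x3) and "t" (3): a world point X has camera coordinates R X + t. Camera axes: x right, y down, z forward; pixel columns grow to the right and rows downward; lengths in m; the calibration is good to about 2 mm. A picture is of the moment at which its call begins.
- r.close_job(): hands the job in, once; it reports no verdict.
The state is a dict: "time_s": time; "joints": joint angles; "qd": joint speeds; "joint_torque": joint torques, N m; "tcp_pos": TCP position; "eef_rot": TCP orientation; "contact_force": force on the tool from outside, world axes, zero at the start; "moment": the same for the moment, N m; "gripper_width": finger opening in m.
Only numpy, scipy, OpenCV 4.12 (cv2) and the standard library are available. Lean on these libraries where they do the work, as an engineer would, in place of code of your own. Each camera call takes 0.05 s, during which the arm holds its last target. There are 200 camera calls.

### The job

Two brass sample plugs stand loose on the bench: put the longer one into the empty well of the rack's deep row and the shorter one into the empty well of the shallow row, each standing fully home, and let go of them. Then take the conductivity probe from its stand and hold it upright with its sprung tip on the black dot in the middle of the longer plug's top face, pressing lightly so that the tip is pushed in about half its travel. Finish like that, still holding the probe on the dot with the program ending there, and leave everything else where it is.

Things in the scene. Friction and masses are not known exactly. Their poses are not given: they have to be found in the camera images.
- rack: Fixed grey block, 140 x 140 x 55 mm, origin under its centre. Four round wells, 29 mm wide, chamfered, at x, y = +-35 mm: the two at +x are the deep row (45 mm), the two at -x the shallow row (30 mm). A low ledge (15 wide, 12 high) runs along the foot of the +x, deep side. (+35, -35) and (-35, +35) already hold plugs; the other two are empty. A plug home in its own row stands 30 mm proud.
- deep_floor (a point): Centre of the floor of the empty deep well, 10 mm above the bench (mouth 45 mm higher).
- shallow_floor (a point): Centre of the floor of the empty shallow well, 25 mm above the bench (mouth 30 mm higher).
- long_plug: Loose solid brass cylinder, 26 mm diameter, 75 mm long, about 340 g, standing upright on the bench at first; origin at the centre of its underside, z up its axis. A black dot of 10 mm marks the middle of its top face.
- long_plug_dot (a point): Centre of the black dot on the long plug's top face, 75 mm above its underside.
- short_plug: As the long plug but 60 mm long, about 270 g; also standing on the bench, also with a dot on top.
- probe: Loose probe, 120 to 210 g, upright in its stand. Origin: on its axis, underside of the black shoulder disc (32 mm wide, 6 thick) that rests on the stand; z up. White square grip 24 x 24 mm, flats square to its x and y, from 6 to 70 mm up, look-only cap to 74. Below: steel shank 16 mm wide, 45 mm long, then a thin sprung tip 15 mm long, 6 mm wide; its end is 60 mm below the origin when free.
- probe_tip (a joint): Travel of the sprung tip into the probe, m: 0 free, 0.010 fully in. The spring gives about 1 N at the start and 4.5 N fully in (350 N/m).
- tip_end (a point): The very end of the probe's tip, on its axis, 60 mm below the probe's origin when free.
- stand: Fixed black block, 70 x 70 x 75 mm on a 110 x 110 x 6 mm foot plate; origin under its centre. A 19 mm hole, 68 mm deep, in the middle of its top holds the probe's shank: lift the probe by at least 65 mm to clear it.
- stored_long: Bystander: a long plug already in the deep row, same as long_plug, face level 85 mm above the bench.
- stored_short: Bystander: a short plug already in the shallow row, same as short_plug.
- beaker: Bystander: glass beaker, 66 mm wide, 85 mm high.
- bottle: Bystander: amber bottle, 60 mm wide, 130 mm high.
- dish: Bystander: clear shallow dish, 84 mm wide, 14 mm high.
- marker: Bystander: marker pen lying down, 125 mm long, 12 mm thick.
- jar: Bystander: white jar, 48 mm wide, 50 mm high.
- driver: Bystander: screwdriver lying down, 150 mm long.
- collar: Bystander: aluminium ring, 40 mm wide, 10 mm high.

How it is judged (in metres and radians):
On the way, in this order (a step that is already met when the one before it is completed fails the run):
1. both plugs stand fully home in the empty wells of their own rows, let go of, the probe still in its stand (distance between long_plug and deep_floor below 0.005 m and angle between each of long_plug, short_plug's own z axis and vertical below 0.08 rad and distance between short_plug and shallow_floor below 0.005 m and contact force between the fingers and long_plug below 0.05 N and contact force between the fingers and short_plug below 0.05 N and distance of probe from where it was at the start of the episode below 0.03 m), for 0.2 s.
2. the probe is held upright with its tip on the long plug's dot, pressed in about half way (horizontal distance between tip_end and long_plug_dot below 0.005 m and angle between probe's own z axis and vertical below 0.1 rad and value of joint probe_tip between 0.002 and 0.008 m and contact force between probe and long_plug between 1 and 6 N and contact force between the fingers and probe above 1 N and contact force between probe and rack below 0.1 N and linear speed of probe below 0.02 m/s), for 0.3 s.
At the end, for the whole second after the job is handed in: Plugs home in their rows (within 5 mm of the well floor centre, tilt under 0.08 rad), let go; probe still held, off the rack, at rest, upright within 0.10 rad, tip within 5 mm of the dot's centre, pushed in 2 to 8 mm, 1 to 6 N on the plug (all of step 2 and distance between long_plug and deep_floor below 0.005 m and angle between each of long_plug, short_plug's own z axis and vertical below 0.08 rad and distance between short_plug and shallow_floor below 0.005 m and contact force between the fingers and long_plug below 0.05 N and contact force between the fingers and short_plug below 0.05 N); the arm keeps its last pose, push and grip.
It fails at once if a bystander or a stored plug is moved by more than 30 mm (distance of any of beaker, bottle, dish, marker, jar, driver, collar, stored_long, stored_short from where it was at the start of the episode above 0.03 m).
It fails at once if the probe is pressed hard (over 15 N) on the long plug (contact force between probe and long_plug above 15 N).
It also fails if it takes over 64 s, if anything falls off the work surface, if the arm or the gripper's body presses on something with over 40 N, if the wrist force passes 120 N, or if a joint passes its speed limit or range.

## Working session

There is one attempt and no reset: what is moved stays moved. The work goes in short steps, Python scripts to look and compute and a tool call to move; the robot and the scene stay as the last step left them, time stands still between calls to the robot, and variables do not carry over. Pictures are saved under pics/ and viewed, about 8 in all and at most 12, crops included, and the job is handed in when it is done.

Besides the shell and the picture viewer there is one more tool, called after "Call:" by a JSON object that holds its "method" and its "body". step_arm: Moves the arm, as the interface text tells. Its arguments: {"type":"object","properties":{"increments":{"type":"array","items":{"type":"object","properties":{"tx":{"type":"number"},"ty":{"type":"number"},"tz":{"type":"number"},"ax":{"type":"number"},"ay":{"type":"number"},"az":{"type":"number"},"claw":{"type":"number"}}}},"newtons":{"type":"number"}},"required":["increments"]}

```bash
mkdir -p pics
cat > h.py <<'E'
import numpy as np, cv2
from plant import r, optics
def cap(n,f=None):
    c=optics.capture(n)
    if f: cv2.imwrite('pics/'+f,c['image'])
    np.savez(''+n+'.npz',**c)
    return c
def ray(c,u,v,z):
    R=np.array(c['R']);t=np.array(c['t']);o=-R.T@t
    d=R.T@np.array([(u-c['cx'])/c['fx'],(v-c['cy'])/c['fy'],1])
    return o+d*(z-o[2])/d[2]
def cloud(c):
    D=c['depth'];v,u=np.mgrid[:D.shape[0],:D.shape[1]]
    P=np.stack([(u-c['cx'])/c['fx']*D,(v-c['cy'])/c['fy']*D,D],-1)
    return (P-np.array(c['t']))@np.array(c['R'])
E
python3 - <<'E'
from h import *
a=cap('top','top1.png');b=cap('side','side1.png')
for c in(a,b): print(c['fx'],c['cx'],c['cy'],-c['R'].T@c['t'],c['R'][2])
print(r.get_state())
E
```

```text
410.5018541465001 250.41199992943447 192.0182042623277 [ 0.35166269 -0.00161115  0.99264823] [ 0.24112029 -0.01847754 -0.97031932]
416.2775324109879 261.26758020603677 195.2431639497256 [0.08641154 0.51983978 0.94712256] [ 0.41805124 -0.45905027 -0.78390434]
{'time_s': 0.1, 'joints': array([-5.02977899e+01,  2.05873175e+01,  6.39963007e-01, -1.70613948e-02,
       -7.01375681e+01, -1.65072410e+01]), 'qd': array([ 0.02793573, -0.07398758,  0.19964576,  0.03808438, -0.01085623,
       -0.00534488]), 'joint_torque': array([-1.50765412e-03, -5.84163094e+01,  2.93750703e+01,  7.01554611e+00,
        1.01432719e-02, -8.13707015e-05]), 'tcp_pos': array([ 0.26567184, -0.62007238,  0.24472579]), 'eef_rot': array([ 1.79914020e+02, -8.75302807e-03, -1.56810833e+02]), 'contact_force': array([-0.90542926,  0.55518375, -0.26126103]), 'moment': array([0.01999463, 0.06340794, 0.01176997]), 'gripper_width': 0.08769814609114668}
```

View pics/top1.png

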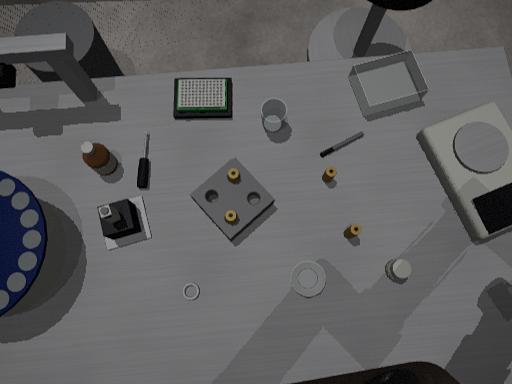

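View pics/side1.png

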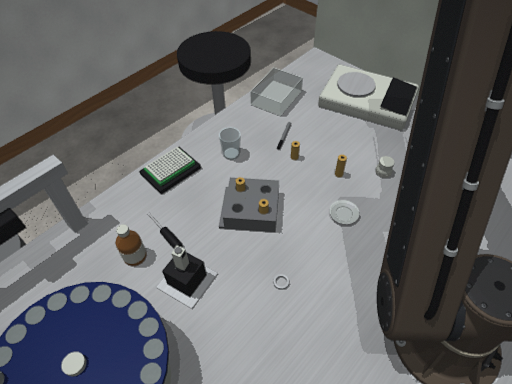

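The top view shows the loose plugs at about (330,173) and (354,230). The rack centre is near (233,200), with empty wells at (212,196) and (254,198), and the stand is near (120,218). In the side view the loose plugs are at (295,150) and (341,165). Next I measure these and find the ledge.

Run:
```python
from h import *
c=dict(np.load('top.npz'));W=cloud(c);im=c['image']
for n,(u,v,z) in dict(pA=(330,173,.07),pB=(354,230,.07),rack=(233,200,.055),e1=(212,196,.055),e2=(254,198,.055),s1=(233,174,.085),s2=(231,216,.085),c1=(235,158,.055),c2=(274,203,.055),c3=(233,240,.055),c4=(191,195,.055),stand=(122,218,.075)).items():
    print(n,ray(c,u,v,z).round(3),W[v,u].round(3))
# plug tops by depth
for n,(u,v) in dict(pA=(330,173),pB=(354,230),stand=(110,212)).items():
    w=W[v-18:v+19,u-18:u+19].reshape(-1,3);w=w[w[:,2]>.04]
    h=np.percentile(w[:,2],[50,90,99]);t=w[w[:,2]>h[1]-.006]
    print(n,h.round(4),t.mean(0).round(4),np.ptp(t,0).round(3),len(t))
# brass
hsv=cv2.cvtColor(im,cv2.COLOR_BGR2HSV)
m=W[...,2]
a=im[150:250,180:285];b=im[185:260,90:165]
a=cv2.resize(a,None,fx=5,fy=5,interpolation=cv2.INTER_CUBIC);cv2.imwrite('pics/rack.png',cv2.convertScaleAbs(a,alpha=1.6))
s=dict(np.load('side.npz'))['image'][165:245,210:295]
cv2.imwrite('pics/racks.png',cv2.convertScaleAbs(cv2.resize(s,None,fx=6,fy=6),alpha=1.6))
# ledge depth map: points 5..20mm near rack
q=(m>.006)&(m<.018)
v,u=np.nonzero(q[150:255,180:285]);print(W[150:255,180:285][v,u][:, :2].mean(0) if len(v) else 0,len(v))
```

```text
pA [ 0.611 -0.209  0.07 ] [ 0.614 -0.211  0.059]
pB [ 0.473 -0.245  0.07 ] [ 0.472 -0.244  0.074]
rack [0.569 0.023 0.055] [0.57  0.023 0.053]
e1 [0.583 0.071 0.055] [0.595 0.075 0.006]
e2 [ 0.57  -0.027  0.055] [ 0.577 -0.027  0.024]
s1 [0.623 0.017 0.085] [0.623 0.017 0.085]
s2 [0.526 0.029 0.085] [0.526 0.029 0.083]
c1 [0.672 0.01  0.055] [0.673 0.01  0.052]
c2 [ 0.554 -0.072  0.055] [ 0.566 -0.076 -0.001]
c3 [0.475 0.03  0.055] [ 0.483  0.032 -0.003]
c4 [0.589 0.12  0.055] [0.59  0.121 0.053]
stand [0.544 0.276 0.075] [0.545 0.277 0.073]
pA [0.0574 0.06   0.9926] [ 0.6084 -0.2069  0.0886] [0.278 0.225 0.938] 91
pB [0.0725 0.0756 0.9926] [ 0.4643 -0.2299  0.1406] [0.134 0.259 0.923] 109
stand [0.0754 0.1438 0.1495] [0.545  0.2888 0.151 ] [0.209 0.307 0.855] 138
[0.59024517 0.05866908] 185
```

View pics/rack.png

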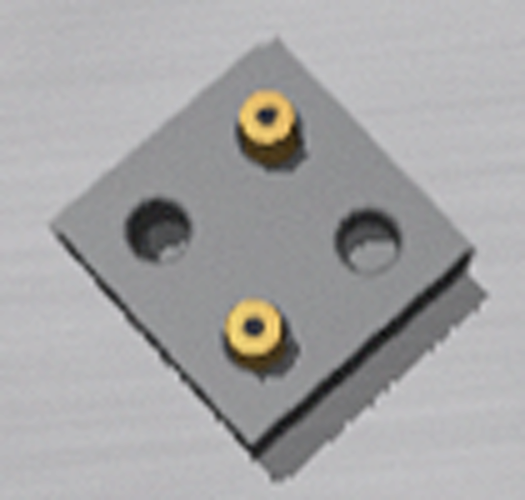

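Heights and well depths show that pB (0.473, -0.245) is the long plug and pA (0.611, -0.209) the short one. The well at (0.583, 0.071) is deep (floor reads about 6 mm, expected 10) and the one at (0.570, -0.027) is shallow (24 mm, expected 25). The rack yaw is about 35°. I'll move above the long plug and turn the jaws along the diagonal between the two empty wells.

Call:
{"method": "step_arm", "body": {"increments": [{"tx":17.2,"ty":31.2,"az":-2.6,"claw":1},{"tx":17.2,"ty":31.2,"az":-2.6,"claw":1},{"tx":17.2,"ty":31.2,"az":-2.6,"claw":1},{"tx":17.2,"ty":31.2,"az":-2.6,"claw":1},{"tx":17.2,"ty":31.2,"az":-2.6,"claw":1},{"tx":17.2,"ty":31.2,"az":-2.6,"claw":1},{"tx":17.2,"ty":31.2,"az":-2.6,"claw":1},{"tx":17.2,"ty":31.2,"az":-2.6,"claw":1},{"tx":17.2,"ty":31.2,"az":-2.6,"claw":1},{"tx":17.2,"ty":31.2,"az":-2.6,"claw":1},{"tx":17.2,"ty":31.2,"az":-2.6,"claw":1},{"tx":17.2,"ty":31.2,"az":-2.6,"claw":1}]}}

```text
$.increments[0]: bad value
```

Run:
```python
from h import *
c=cap('wrist','w1.png');print(r.get_state()['tcp_pos'],r.get_state()['eef_rot']);print(c['fx'],-c['R'].T@c['t'],c['R'])
W=cloud(c);D=c['depth'];print((D>0).mean())
k=(D>0)&(W[...,2]>.05)&(W[...,2]<.09);w=W[k];print(len(w),np.median(w,0),np.percentile(w[:,2],95))
```

```text
[ 0.26568387 -0.62013345  0.24484604] [ 1.79927515e+02 -7.21404833e-03 -1.56808155e+02]
291.77215633025116 [ 0.19783595 -0.64972788  0.38398515] [[-0.39462928  0.91883934  0.00141418]
 [ 0.8838657   0.37918707  0.2738587 ]
 [ 0.25109591  0.10932261 -0.9617689 ]]
0.9960428873697916
1173 [ 0.47024436 -0.63508196  0.05219251] 0.05420589343620646
```

View pics/w1.png

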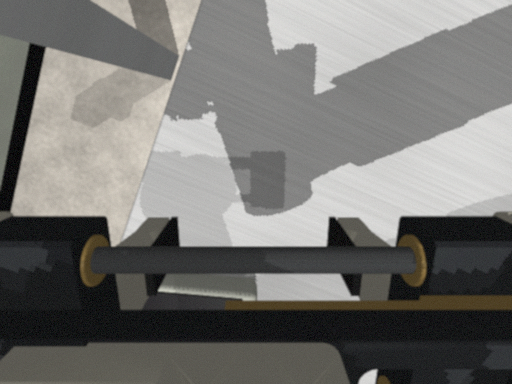

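The wrist view shows the open fingers along the bottom (rows 220-300) and empty bench ahead of them. The move was refused, so I'll retry with every field filled in.

Call:
{"method": "step_arm", "body": {"increments": [{"tx":17.2,"ty":31.2,"tz":0,"ax":0,"ay":0,"az":-2.6,"claw":1},{"tx":17.2,"ty":31.2,"tz":0,"ax":0,"ay":0,"az":-2.6,"claw":1},{"tx":17.2,"ty":31.2,"tz":0,"ax":0,"ay":0,"az":-2.6,"claw":1},{"tx":17.2,"ty":31.2,"tz":0,"ax":0,"ay":0,"az":-2.6,"claw":1},{"tx":17.2,"ty":31.2,"tz":0,"ax":0,"ay":0,"az":-2.6,"claw":1},{"tx":17.2,"ty":31.2,"tz":0,"ax":0,"ay":0,"az":-2.6,"claw":1},{"tx":17.2,"ty":31.2,"tz":0,"ax":0,"ay":0,"az":-2.6,"claw":1},{"tx":17.2,"ty":31.2,"tz":0,"ax":0,"ay":0,"az":-2.6,"claw":1},{"tx":17.2,"ty":31.2,"tz":0,"ax":0,"ay":0,"az":-2.6,"claw":1},{"tx":17.2,"ty":31.2,"tz":0,"ax":0,"ay":0,"az":-2.6,"claw":1}]}}

```text
time_s: 1.15
tcp_pos: [0.4382, -0.307, 0.2455]
eef_rot: [180.0, -0.0, 177.1]
contact_force: [0.5, -0.5, -0.9]
gripper_width: 0.0876
```

Call:
{"method": "step_arm", "body": {"increments": [{"tx":17.4,"ty":31,"tz":0,"ax":0,"ay":0,"az":-2.5,"claw":1},{"tx":17.4,"ty":31,"tz":0,"ax":0,"ay":0,"az":-2.5,"claw":1},{"tx":0,"ty":0,"tz":0,"ax":0,"ay":0,"az":0,"claw":0.2},{"tx":0,"ty":0,"tz":0,"ax":0,"ay":0,"az":0,"claw":0.2}]}}

```text
time_s: 1.55
tcp_pos: [0.4728, -0.2457, 0.2454]
eef_rot: [180.0, -0.0, 172.3]
contact_force: [-0.4, 0.5, 1.1]
gripper_width: 0.0767
```

```bash
cat >> h.py <<'E'
def brass(c,z,near,rad=.04):
    """centre of brass top face at height z near a world xy: brass mask limited by depth height, minimum circle"""
    W=cloud(c);im=c['image'].astype(int)
    k=(abs(W[...,2]-z)<.006)&(np.hypot(W[...,0]-near[0],W[...,1]-near[1])<rad)
    n,l,s,ce=cv2.connectedComponentsWithStats(k.astype(np.uint8))
    if n<2: return None
    i=1+np.argmax(s[1:,4]);m=(l==i).astype(np.uint8)
    cn=max(cv2.findContours(m,0,1)[0],key=cv2.contourArea)
    p=np.array([ray(c,u,v,z)[:2] for u,v in cn[:,0]]).astype(np.float32)
    (x,y),rr=cv2.minEnclosingCircle(p)
    return (round(x,4),round(y,4)),round(rr*1e3,1),np.median(W[l==i],0).round(4),s[i,4],ce[i].round(1)
E
python3 - <<'E'
from h import *
s=r.get_state();print(s['tcp_pos'],s['eef_rot'],s['gripper_width'])
c=cap('wrist','w2.png');print(brass(c,.075,(.473,-.245)))
E
```

```text
[ 0.47284    -0.24568772  0.24541681] [ 1.79998045e+02 -2.09311801e-02  1.72322254e+02] 0.0766794703902521
((0.472, -0.2512), 13.1, array([ 0.4719, -0.2513,  0.075 ]), np.int32(428), array([247.9, 172. ]))
```

View pics/w2.png

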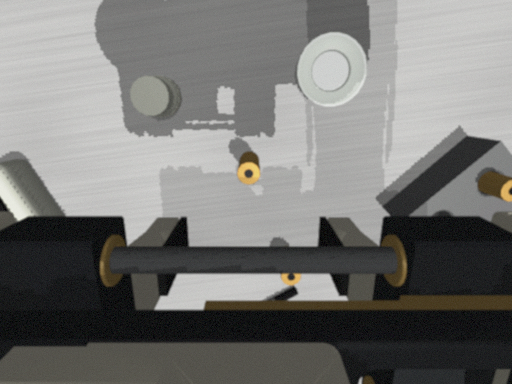

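The wrist view shows the long plug at (248,172). It measures (0.4720, -0.2512) with radius 13.1 mm and top at 75 mm, which matches the given sizes. I'll descend and grip.

Call:
{"method": "step_arm", "body": {"increments": [{"tx":-0.8,"ty":-5.5,"tz":-25,"ax":0,"ay":0,"az":0,"claw":0.2},{"tx":0,"ty":0,"tz":-35,"ax":0,"ay":0,"az":0,"claw":0.2},{"tx":0,"ty":0,"tz":-35,"ax":0,"ay":0,"az":0,"claw":0.2},{"tx":0,"ty":0,"tz":-35,"ax":0,"ay":0,"az":0,"claw":0.2},{"tx":0,"ty":0,"tz":-30,"ax":0,"ay":0,"az":0,"claw":0.2},{"tx":0,"ty":0,"tz":-18.4,"ax":0,"ay":0,"az":0,"claw":0.2},{"tx":0,"ty":0,"tz":0,"ax":0,"ay":0,"az":0,"claw":-1},{"tx":0,"ty":0,"tz":0,"ax":0,"ay":0,"az":0,"claw":-1},{"tx":0,"ty":0,"tz":0,"ax":0,"ay":0,"az":0,"claw":-1},{"tx":0,"ty":0,"tz":0,"ax":0,"ay":0,"az":0,"claw":-1},{"tx":0,"ty":0,"tz":0,"ax":0,"ay":0,"az":0,"claw":-1},{"tx":0,"ty":0,"tz":0,"ax":0,"ay":0,"az":0,"claw":-1}], "newtons": 25}}

```text
time_s: 2.8
tcp_pos: [0.4727, -0.2522, 0.0684]
eef_rot: [-180.0, 0.1, 172.2]
contact_force: [-0.8, 0.4, 6.6]
gripper_width: 0.0254
```

Call:
{"method": "step_arm", "body": {"increments": [{"tx":0,"ty":0,"tz":30,"ax":0,"ay":0,"az":0,"claw":-1},{"tx":0,"ty":0,"tz":40,"ax":0,"ay":0,"az":0,"claw":-1},{"tx":14.7,"ty":32.3,"tz":20,"ax":0,"ay":0,"az":0,"claw":-1},{"tx":14.7,"ty":32.3,"tz":20,"ax":0,"ay":0,"az":0,"claw":-1},{"tx":14.7,"ty":32.3,"tz":20,"ax":0,"ay":0,"az":0,"claw":-1},{"tx":14.7,"ty":32.3,"tz":20,"ax":0,"ay":0,"az":0,"claw":-1},{"tx":14.7,"ty":32.3,"tz":20,"ax":0,"ay":0,"az":0,"claw":-1},{"tx":14.7,"ty":32.3,"tz":12,"ax":0,"ay":0,"az":0,"claw":-1},{"tx":14.7,"ty":32.3,"tz":0,"ax":0,"ay":0,"az":0,"claw":-1},{"tx":14.7,"ty":32.3,"tz":0,"ax":0,"ay":0,"az":0,"claw":-1},{"tx":14.7,"ty":32.3,"tz":0,"ax":0,"ay":0,"az":0,"claw":-1},{"tx":14.7,"ty":32.3,"tz":0,"ax":0,"ay":0,"az":0,"claw":-1}]}}

```text
time_s: 4.0
tcp_pos: [0.6185, 0.0725, 0.2486]
eef_rot: [-180.0, -0.1, 172.2]
contact_force: [0.2, -0.7, -3.2]
gripper_width: 0.0256
```

Run:
```python
from h import *
s=r.get_state();print(s['tcp_pos'],s['eef_rot'],s['gripper_width'],s['contact_force'])
c=cap('wrist','w3.png');s=r.get_state();print(s['tcp_pos'])
W=cloud(c)
for q in((.583,.071),(.57,-.027)):
  k=(W[...,2]<.045)&(np.hypot(W[...,0]-q[0],W[...,1]-q[1])<.025)
  print(np.percentile(W[...,2][k],[10,50]) if k.any() else None)
for q in((.623,.017),(.526,.029)): print(brass(c,.085,q,.03))
```

```text
[0.61845513 0.07252991 0.24856388] [-1.79993243e+02 -8.30101928e-02  1.72196865e+02] 0.025559917862395108 [ 0.16769223 -0.7179812  -3.22507183]
[0.62086149 0.07669545 0.2480114 ]
[0.00908238 0.01034014]
[0.02427637 0.02546491]
((0.6241, 0.0151), 13.4, array([0.6241, 0.015 , 0.085 ]), np.int32(432), array([201. , 185.9]))
((0.5273, 0.0282), 13.0, array([0.5271, 0.0282, 0.0849]), np.int32(555), array([196.3,  90.6]))
```

View pics/w3.png

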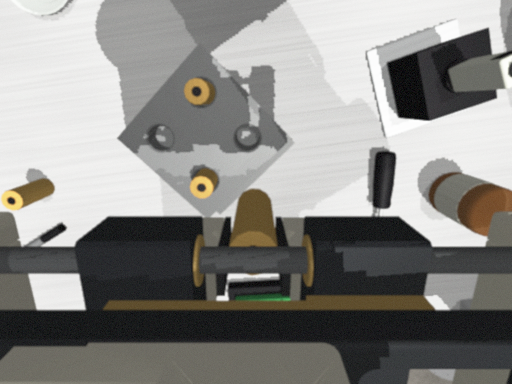

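The wrist view shows the plug held upright in the hand and the wells at about (160,137) and (247,134). Floors read 10 mm and 25 mm, which confirms which well is deep. Now a settled measurement of the well rims and of the plug in the hand.

```bash
cat >> h.py <<'E'
def well(c,q,zt=.0535):
    W=cloud(c);k=(W[...,2]<zt)&(np.hypot(W[...,0]-q[0],W[...,1]-q[1])<.05)&(c['depth']>0)
    n,l,s,ce=cv2.connectedComponentsWithStats(k.astype(np.uint8))
    best=None
    for i in range(1,n):
        if s[i,4]<60: continue
        cn=max(cv2.findContours((l==i).astype(np.uint8),0,1)[0],key=cv2.contourArea)
        p=np.array([ray(c,u,v,.0545)[:2] for u,v in cn[:,0]]).astype(np.float32)
        (x,y),rr=cv2.minEnclosingCircle(p)
        if rr<.022: print('well',round(x,4),round(y,4),round(rr*1e3,1),'mean',p.mean(0).round(4),s[i,4])
def held(c,tcp,lo=-.06,hi=-.02):
    from scipy.optimize import least_squares
    W=cloud(c);d=W-tcp
    k=(np.hypot(d[...,0],d[...,1])<.03)&(d[...,2]<hi)&(d[...,2]>lo)
    w=d[k]
    for a,b in((lo,(lo+hi)/2),((lo+hi)/2,hi)):
        p=w[(w[:,2]>a)&(w[:,2]<b)]
        f=least_squares(lambda x:np.hypot(p[:,0]-x[0],p[:,1]-x[1])-.013,[0,0],loss='soft_l1',f_scale=.001)
        print('held',a,b,len(p),(f.x*1e3).round(2),(1e3*np.abs(f.fun).mean()).round(2))
E
python3 - <<'E'
from h import *
c=cap('wrist')
c=cap('wrist');s=r.get_state();t=s['tcp_pos'];print(t)
well(c,(.583,.071));well(c,(.57,-.027));held(c,t)
W=cloud(c);d=W-t;k=np.hypot(d[...,0],d[...,1])<.02;print('zmin held',np.percentile(d[...,2][k&(d[...,2]>-.1)],2))
for q in((.623,.017),(.526,.029)): print(brass(c,.085,q,.03))
E
```

```text
[0.61864735 0.07305427 0.24777423]
well 0.5824 0.0704 16.2 mean [0.5833 0.0693] 545
well 0.5689 -0.0277 16.6 mean [ 0.5688 -0.029 ] 550
held -0.06 -0.04 298 [1.09 1.54] 0.16
held -0.04 -0.02 415 [1.2  1.28] 0.18
zmin held -0.06095883978854463
((0.6237, 0.0148), 13.7, array([0.6239, 0.0152, 0.0849]), np.int32(441), array([198.8, 185.1]))
((0.5271, 0.0283), 13.1, array([0.5272, 0.0282, 0.0848]), np.int32(559), array([194.1,  89.6]))
```

The wells measure (0.5824, 0.0704) and (0.5689, -0.0277), which agrees with the stored-plug diagonal. The held plug sits at TCP + (1.1, 1.4) mm, so I'll aim the TCP at (0.5813, 0.0690).

Call:
{"method": "step_arm", "body": {"increments": [{"tx":-12.3,"ty":-1.4,"tz":0,"ax":0,"ay":0,"az":0,"claw":-1},{"tx":-12.5,"ty":-1.4,"tz":-20,"ax":0,"ay":0,"az":0,"claw":-1},{"tx":-12.5,"ty":-1.3,"tz":-30,"ax":0,"ay":0,"az":0,"claw":-1},{"tx":0,"ty":0,"tz":-30,"ax":0,"ay":0,"az":0,"claw":-1},{"tx":0,"ty":0,"tz":-22,"ax":0,"ay":0,"az":0,"claw":-1},{"tx":0,"ty":0,"tz":-11,"ax":0,"ay":0,"az":0,"claw":-1},{"tx":0,"ty":0,"tz":0,"ax":0,"ay":0,"az":0,"claw":-1},{"tx":0,"ty":0,"tz":0,"ax":0,"ay":0,"az":0,"claw":-1},{"tx":0,"ty":0,"tz":0,"ax":0,"ay":0,"az":0,"claw":-1}]}}

```text
time_s: 5.05
tcp_pos: [0.5823, 0.067, 0.1377]
eef_rot: [179.9, 0.1, 172.2]
contact_force: [-0.5, 0.7, -3.9]
gripper_width: 0.0254
```

Run:
```python
from h import *
for i in range(4):
  c=cap('wrist');s=r.get_state();t=s['tcp_pos'];print(t,s['qd'].round(2)[:3])
well(c,(.583,.071),.0525);held(c,t,-.055,-.025)
```

```text
[0.58223023 0.06712952 0.13754056] [ 0.04  0.15 -0.31]
[0.58210119 0.0671403  0.1373292 ] [ 0.11  0.19 -0.27]
[0.5819672  0.06711608 0.13713609] [ 0.13  0.2  -0.32]
[0.58182748 0.06710631 0.13692918] [ 0.11  0.19 -0.18]
well 0.5813 0.0707 14.5 mean [0.5767 0.0733] 306
held -0.055 -0.04 234 [ 0.38 -0.11] 0.17
held -0.04 -0.025 300 [ 0.41 -0.26] 0.18
```

Call:
{"method": "step_arm", "body": {"increments": [{"tx":0.2,"ty":3.5,"tz":0,"ax":0,"ay":0,"az":0,"claw":-1},{"tx":0,"ty":0,"tz":0,"ax":0,"ay":0,"az":0,"claw":-1},{"tx":0,"ty":0,"tz":0,"ax":0,"ay":0,"az":0,"claw":-1},{"tx":0,"ty":0,"tz":0,"ax":0,"ay":0,"az":0,"claw":-1},{"tx":0,"ty":0,"tz":0,"ax":0,"ay":0,"az":0,"claw":-1}]}}

```text
time_s: 5.75
tcp_pos: [0.5817, 0.0705, 0.1361]
eef_rot: [-180.0, -0.0, 172.2]
contact_force: [-0.0, -0.1, -2.8]
gripper_width: 0.0251
```

Run:
```python
from h import *
t=r.get_state()['tcp_pos'];print(t)
c=cap('wrist','w4.png')
well(c,(.583,.071),.0525);held(c,t,-.055,-.025)
c=cap('side','side2.png')
a=c['image'][140:250,190:310];cv2.imwrite('pics/s2.png',cv2.convertScaleAbs(cv2.resize(a,None,fx=5,fy=5),alpha=1.5))
```

```text
[0.5816833  0.07046935 0.13610039]
well 0.5814 0.0703 14.5 mean [0.5753 0.0701] 234
held -0.055 -0.04 232 [ 0.19 -0.18] 0.16
held -0.04 -0.025 297 [ 0.21 -0.32] 0.17
```

Call:
{"method": "step_arm", "body": {"increments": [{"tx":0.2,"ty":0,"tz":-7,"ax":0,"ay":0,"az":0,"claw":-1},{"tx":0,"ty":0,"tz":-5,"ax":0,"ay":0,"az":0,"claw":-1},{"tx":0,"ty":0,"tz":-5,"ax":0,"ay":0,"az":0,"claw":-1},{"tx":0,"ty":0,"tz":-5,"ax":0,"ay":0,"az":0,"claw":-1},{"tx":0,"ty":0,"tz":0,"ax":0,"ay":0,"az":0,"claw":-1}]}}

```text
time_s: 6.35
tcp_pos: [0.5815, 0.0703, 0.1131]
eef_rot: [-180.0, -0.1, 172.2]
contact_force: [0.5, 0.5, -4.0]
gripper_width: 0.0255
```

Plug bottom is about 9 mm below the mouth with no contact force, so it's entering freely.

Call:
{"method": "step_arm", "body": {"increments": [{"tx":0,"ty":0,"tz":-8,"ax":0,"ay":0,"az":0,"claw":-1},{"tx":0,"ty":0,"tz":-8,"ax":0,"ay":0,"az":0,"claw":-1},{"tx":0,"ty":0,"tz":-8,"ax":0,"ay":0,"az":0,"claw":-1},{"tx":0,"ty":0,"tz":-6,"ax":0,"ay":0,"az":0,"claw":-1},{"tx":0,"ty":0,"tz":-3,"ax":0,"ay":0,"az":0,"claw":-1},{"tx":0,"ty":0,"tz":0,"ax":0,"ay":0,"az":0,"claw":-1}]}}

```text
time_s: 6.95
tcp_pos: [0.5817, 0.0704, 0.0806]
eef_rot: [-180.0, -0.0, 172.2]
contact_force: [0.4, -0.6, -3.7]
gripper_width: 0.0254
```

Call:
{"method": "step_arm", "body": {"increments": [{"tx":0,"ty":0,"tz":-2,"ax":0,"ay":0,"az":0,"claw":-1},{"tx":0,"ty":0,"tz":0,"ax":0,"ay":0,"az":0,"claw":-1},{"tx":0,"ty":0,"tz":0,"ax":0,"ay":0,"az":0,"claw":-0.1},{"tx":0,"ty":0,"tz":0,"ax":0,"ay":0,"az":0,"claw":-0.1},{"tx":0,"ty":0,"tz":0,"ax":0,"ay":0,"az":0,"claw":-0.1},{"tx":0,"ty":0,"tz":15,"ax":0,"ay":0,"az":0,"claw":-0.1},{"tx":0,"ty":0,"tz":40,"ax":0,"ay":0,"az":0,"claw":-0.1},{"tx":0,"ty":0,"tz":45,"ax":0,"ay":0,"az":0,"claw":-0.1},{"tx":0,"ty":0,"tz":45,"ax":0,"ay":0,"az":0,"claw":0},{"tx":0,"ty":0,"tz":20,"ax":0,"ay":0,"az":0,"claw":0.2},{"tx":0,"ty":0,"tz":0,"ax":0,"ay":0,"az":0,"claw":0.2},{"tx":0,"ty":0,"tz":0,"ax":0,"ay":0,"az":0,"claw":0.2}]}}

```text
time_s: 8.15
tcp_pos: [0.5819, 0.0705, 0.2446]
eef_rot: [179.9, 0.1, 172.2]
contact_force: [0.2, 0.5, -1.0]
gripper_width: 0.0522
```

Run:
```python
from h import *
s=r.get_state();print(s['tcp_pos'],s['gripper_width'])
c=cap('wrist','w5.png')
for q in((.582,.0705),(.623,.017),(.526,.029)): print(brass(c,.085,q,.03))
well(c,(.57,-.027))
c=cap('top','t5.png');print(brass(c,.06,(.613,-.21)),brass(c,.085,(.526,.029),.03))
```

```text
[0.58185716 0.07053571 0.24461494] 0.05219676131751493
((0.5809, 0.0705), 13.2, array([0.5807, 0.0704, 0.085 ]), np.int32(459), array([252.8, 173.4]))
((0.6238, 0.0153), 13.7, array([0.621 , 0.0175, 0.085 ]), np.int32(313), array([209.9, 216. ]))
((0.527, 0.0283), 13.0, array([0.5268, 0.0283, 0.085 ]), np.int32(513), array([204.1, 127.3]))
well 0.53 -0.0349 16.6 mean [ 0.529  -0.0357] 92
well 0.5693 -0.0281 16.1 mean [ 0.5695 -0.0276] 506
((0.6165, -0.2124), 13.6, array([ 0.6166, -0.2138,  0.0583]), np.int32(89), array([330.8, 171.6])) ((0.5265, 0.0309), 13.2, array([0.5263, 0.0309, 0.0835]), np.int32(101), array([230.3, 215.8]))
```

Long plug is home, with its top at 85.0 mm. Next I go above the short plug.

Call:
{"method": "step_arm", "body": {"increments": [{"tx":3.4,"ty":-28.5,"tz":0,"ax":0,"ay":0,"az":0,"claw":0.2},{"tx":3.4,"ty":-28.5,"tz":0,"ax":0,"ay":0,"az":0,"claw":0.2},{"tx":3.4,"ty":-28.5,"tz":0,"ax":0,"ay":0,"az":0,"claw":0.2},{"tx":3.4,"ty":-28.5,"tz":0,"ax":0,"ay":0,"az":0,"claw":0.2},{"tx":3.4,"ty":-28.5,"tz":0,"ax":0,"ay":0,"az":0,"claw":0.2},{"tx":3.4,"ty":-28.5,"tz":0,"ax":0,"ay":0,"az":0,"claw":0.2},{"tx":3.4,"ty":-28.5,"tz":0,"ax":0,"ay":0,"az":0,"claw":0.2},{"tx":3.4,"ty":-28.5,"tz":0,"ax":0,"ay":0,"az":0,"claw":0.2},{"tx":3.4,"ty":-28.5,"tz":0,"ax":0,"ay":0,"az":0,"claw":0.2},{"tx":3.4,"ty":-28.5,"tz":0,"ax":0,"ay":0,"az":0,"claw":0.2},{"tx":0,"ty":0,"tz":0,"ax":0,"ay":0,"az":0,"claw":0.2},{"tx":0,"ty":0,"tz":0,"ax":0,"ay":0,"az":0,"claw":0.2}]}}

```text
time_s: 9.45
tcp_pos: [0.6153, -0.215, 0.2424]
eef_rot: [180.0, -0.2, 172.1]
contact_force: [0.4, 0.2, -0.2]
gripper_width: 0.0526
```

Run:
```python
from h import *
s=r.get_state();print(s['tcp_pos'],s['gripper_width'])
c=cap('wrist');print(brass(c,.06,(.6165,-.213)))
```

```text
[ 0.61532642 -0.21501189  0.24240382] 0.05260874253431748
((0.6164, -0.2174), 13.1, array([ 0.6162, -0.2173,  0.06  ]), np.int32(403), array([251.2, 171.2]))
```

Call:
{"method": "step_arm", "body": {"increments": [{"tx":1.1,"ty":-2.4,"tz":-30,"ax":0,"ay":0,"az":0,"claw":0.2},{"tx":0,"ty":0,"tz":-40,"ax":0,"ay":0,"az":0,"claw":0.2},{"tx":0,"ty":0,"tz":-40,"ax":0,"ay":0,"az":0,"claw":0.2},{"tx":0,"ty":0,"tz":-35,"ax":0,"ay":0,"az":0,"claw":0.2},{"tx":0,"ty":0,"tz":-30,"ax":0,"ay":0,"az":0,"claw":0.2},{"tx":0,"ty":0,"tz":-15,"ax":0,"ay":0,"az":0,"claw":0.2},{"tx":0,"ty":0,"tz":0,"ax":0,"ay":0,"az":0,"claw":-1},{"tx":0,"ty":0,"tz":0,"ax":0,"ay":0,"az":0,"claw":-1},{"tx":0,"ty":0,"tz":0,"ax":0,"ay":0,"az":0,"claw":-1},{"tx":0,"ty":0,"tz":0,"ax":0,"ay":0,"az":0,"claw":-1},{"tx":0,"ty":0,"tz":0,"ax":0,"ay":0,"az":0,"claw":-1},{"tx":0,"ty":0,"tz":0,"ax":0,"ay":0,"az":0,"claw":-1}]}}

```text
time_s: 10.7
tcp_pos: [0.6181, -0.217, 0.0559]
eef_rot: [180.0, 0.2, 172.2]
contact_force: [-1.1, 2.9, 7.0]
gripper_width: 0.0252
```

Call:
{"method": "step_arm", "body": {"increments": [{"tx":0,"ty":0,"tz":25,"ax":0,"ay":0,"az":0,"claw":-1},{"tx":0,"ty":0,"tz":40,"ax":0,"ay":0,"az":0,"claw":-1},{"tx":0,"ty":0,"tz":20,"ax":0,"ay":0,"az":0,"claw":-1},{"tx":-7,"ty":27,"tz":0,"ax":0,"ay":0,"az":0,"claw":-1},{"tx":-7,"ty":27,"tz":0,"ax":0,"ay":0,"az":0,"claw":-1},{"tx":-7,"ty":27,"tz":0,"ax":0,"ay":0,"az":0,"claw":-1},{"tx":-7,"ty":27,"tz":0,"ax":0,"ay":0,"az":0,"claw":-1},{"tx":-7,"ty":27,"tz":0,"ax":0,"ay":0,"az":0,"claw":-1},{"tx":-7,"ty":27,"tz":0,"ax":0,"ay":0,"az":0,"claw":-1},{"tx":-7,"ty":27,"tz":0,"ax":0,"ay":0,"az":0,"claw":-1},{"tx":0,"ty":0,"tz":0,"ax":0,"ay":0,"az":0,"claw":-1},{"tx":0,"ty":0,"tz":0,"ax":0,"ay":0,"az":0,"claw":-1}]}}

```text
time_s: 11.9
tcp_pos: [0.5677, -0.0274, 0.1393]
eef_rot: [180.0, -0.0, 172.3]
contact_force: [-0.1, -0.3, -2.9]
gripper_width: 0.0252
```

Run:
```python
from h import *
for i in range(3): t=r.get_state()['tcp_pos'];print(t);c=cap('wrist')
well(c,(.569,-.028));held(c,t,-.05,-.022)
```

```text
[ 0.56771369 -0.02744444  0.13930442]
[ 0.56789876 -0.02801134  0.13925042]
[ 0.56797872 -0.02837107  0.13916917]
well 0.5685 -0.0275 15.3 mean [ 0.5638 -0.0258] 420
held -0.05 -0.036000000000000004 239 [-0.7  -0.52] 0.17
held -0.036000000000000004 -0.022 298 [-0.62 -0.53] 0.18
```

Call:
{"method": "step_arm", "body": {"increments": [{"tx":1.8,"ty":1.2,"tz":-8,"ax":0,"ay":0,"az":0,"claw":-1},{"tx":0,"ty":0,"tz":-8,"ax":0,"ay":0,"az":0,"claw":-1},{"tx":0,"ty":0,"tz":0,"ax":0,"ay":0,"az":0,"claw":-1},{"tx":0,"ty":0,"tz":0,"ax":0,"ay":0,"az":0,"claw":-1},{"tx":0,"ty":0,"tz":0,"ax":0,"ay":0,"az":0,"claw":-1},{"tx":0,"ty":0,"tz":0,"ax":0,"ay":0,"az":0,"claw":-1}]}}

```text
time_s: 12.65
tcp_pos: [0.57, -0.0267, 0.1234]
eef_rot: [180.0, 0.0, 172.2]
contact_force: [0.7, -0.4, -1.8]
gripper_width: 0.0252
```

Run:
```python
from h import *
for i in range(2): t=r.get_state()['tcp_pos'];print(t);c=cap('wrist')
held(c,t,-.05,-.022)
```

```text
[ 0.57001508 -0.02671258  0.12337623]
[ 0.56996405 -0.02669903  0.12340263]
held -0.05 -0.036000000000000004 241 [-0.67 -0.52] 0.18
held -0.036000000000000004 -0.022 298 [-0.61 -0.54] 0.17
```

Aligned to about 0.5 mm, so I continue down.

Call:
{"method": "step_arm", "body": {"increments": [{"tx":-0.1,"ty":-0.5,"tz":-5,"ax":0,"ay":0,"az":0,"claw":-1},{"tx":0,"ty":0,"tz":-6,"ax":0,"ay":0,"az":0,"claw":-1},{"tx":0,"ty":0,"tz":-6,"ax":0,"ay":0,"az":0,"claw":-1},{"tx":0,"ty":0,"tz":-5,"ax":0,"ay":0,"az":0,"claw":-1},{"tx":0,"ty":0,"tz":0,"ax":0,"ay":0,"az":0,"claw":-1}]}}

```text
time_s: 13.25
tcp_pos: [0.5691, -0.0274, 0.1]
eef_rot: [-180.0, -0.1, 172.2]
contact_force: [-0.7, 0.3, -3.0]
gripper_width: 0.0255
```

Call:
{"method": "step_arm", "body": {"increments": [{"tx":0,"ty":0,"tz":-7,"ax":0,"ay":0,"az":0,"claw":-1},{"tx":0,"ty":0,"tz":-6,"ax":0,"ay":0,"az":0,"claw":-1},{"tx":0,"ty":0,"tz":-4,"ax":0,"ay":0,"az":0,"claw":-1},{"tx":0,"ty":0,"tz":0,"ax":0,"ay":0,"az":0,"claw":-1},{"tx":0,"ty":0,"tz":0,"ax":0,"ay":0,"az":0,"claw":-0.1},{"tx":0,"ty":0,"tz":0,"ax":0,"ay":0,"az":0,"claw":-0.1},{"tx":0,"ty":0,"tz":0,"ax":0,"ay":0,"az":0,"claw":-0.1},{"tx":0,"ty":0,"tz":15,"ax":0,"ay":0,"az":0,"claw":-0.1},{"tx":0,"ty":0,"tz":40,"ax":0,"ay":0,"az":0,"claw":-0.1},{"tx":0,"ty":0,"tz":45,"ax":0,"ay":0,"az":0,"claw":-0.1},{"tx":0,"ty":0,"tz":45,"ax":0,"ay":0,"az":0,"claw":0},{"tx":0,"ty":0,"tz":20,"ax":0,"ay":0,"az":0,"claw":0.2}]}}

```text
time_s: 14.45
tcp_pos: [0.5714, -0.0272, 0.2545]
eef_rot: [179.9, 0.4, 172.2]
contact_force: [0.1, -0.1, -0.9]
gripper_width: 0.0473
```

Run:
```python
from h import *
s=r.get_state();print(s['tcp_pos'],s['gripper_width'],s['joints'])
c=cap('wrist','w6.png')
for q in((.569,-.028),(.582,.0705),(.526,.029)): print(brass(c,.085,q,.03))
c=cap('top','t6.png')
W=cloud(c);k=(W[...,2]>.138)&(W[...,2]<.158)&(np.hypot(W[...,0]-.55,W[...,1]-.28)<.06)
print(k.sum(),np.median(W[k],0) if k.any() else 0)
# stand block edges angle from top face z~.075
k=((abs(W[...,2]-.075)<.004)&(np.hypot(W[...,0]-.545,W[...,1]-.277)<.06))
cn=max(cv2.findContours(k.astype(np.uint8),0,1)[0],key=cv2.contourArea)
p=np.array([ray(c,u,v,.075)[:2] for u,v in cn[:,0]]).astype(np.float32);print(cv2.minAreaRect(p))
a=c['image'][180:260,80:165];cv2.imwrite('pics/stand.png',cv2.convertScaleAbs(cv2.resize(a,None,fx=6,fy=6,interpolation=2),alpha=2))
```

```text
[ 0.57137199 -0.02724547  0.25453851] 0.04733125929347624 [ 1.69124117e+01  1.03233188e+01 -1.21684585e+01  8.39834211e-02
 -6.71120583e+01 -1.14719845e+02]
((0.5674, -0.0279), 13.2, array([ 0.5675, -0.0277,  0.0849]), np.int32(434), array([251.9, 167.8]))
((0.5808, 0.0694), 13.6, array([0.5808, 0.0695, 0.085 ]), np.int32(451), array([342.5, 167.9]))
((0.5267, 0.0273), 12.9, array([0.5265, 0.0271, 0.085 ]), np.int32(492), array([299.2, 122.6]))
0 0Traceback (most recent call last):
  File "<stdin>", line 10, in <module>
ValueError: max() iterable argument is empty
```

Both plugs are home, with tops at 85 mm. I locate the probe from the first top image.

Run:
```python
from h import *
c=dict(np.load('top.npz'));im=cv2.imread('pics/top1.png')
for n,u,v,z in(('cap',105,211,.149),('bottle',89,148,.13),('driver',143,172,.01)):print(n,ray(c,u,v,z).round(4))
# cap: bright pixels near
g=im[200:222,95:118].min(2);print(g.max());v,u=np.nonzero(g>110);print(u.mean()+95,v.mean()+200,len(u))
print(ray(c,u.mean()+95,v.mean()+200,.149))
```

```text
cap [0.5467 0.2894 0.149 ]
bottle [0.6976 0.3315 0.13  ]
driver [0.6703 0.2427 0.01  ]
150
101.43617021276596 208.0904255319149 188
[0.55357853 0.29688637 0.149     ]
```

Call:
{"method": "step_arm", "body": {"increments": [{"tx":-1,"ty":31,"tz":5,"ax":0,"ay":0,"az":0,"claw":0.2},{"tx":-1,"ty":31,"tz":5,"ax":0,"ay":0,"az":0,"claw":0.2},{"tx":-1,"ty":31,"tz":5,"ax":0,"ay":0,"az":0,"claw":0.2},{"tx":-1,"ty":31,"tz":5,"ax":0,"ay":0,"az":0,"claw":0.2},{"tx":-1,"ty":31,"tz":5,"ax":0,"ay":0,"az":0,"claw":0.2},{"tx":-1,"ty":31,"tz":5,"ax":0,"ay":0,"az":0,"claw":0.2},{"tx":-1,"ty":31,"tz":5,"ax":0,"ay":0,"az":0,"claw":0.2},{"tx":-1,"ty":31,"tz":5,"ax":0,"ay":0,"az":0,"claw":0.2},{"tx":-1,"ty":31,"tz":5,"ax":0,"ay":0,"az":0,"claw":0.2},{"tx":-1,"ty":31,"tz":0,"ax":0,"ay":0,"az":0,"claw":0.2},{"tx":0,"ty":0,"tz":0,"ax":0,"ay":0,"az":0,"claw":0.2},{"tx":0,"ty":0,"tz":0,"ax":0,"ay":0,"az":0,"claw":0.2}]}}

```text
time_s: 15.75
tcp_pos: [0.5592, 0.2833, 0.2931]
eef_rot: [-179.9, -0.1, 172.3]
contact_force: [-0.0, -0.3, -0.5]
gripper_width: 0.0527
```

```bash
cat >> h.py <<'E'
def rect(c,z,near,rad,tol=.004,extra=None):
    W=cloud(c);k=(abs(W[...,2]-z)<tol)&(np.hypot(W[...,0]-near[0],W[...,1]-near[1])<rad)&(c['depth']>0)
    cn=max(cv2.findContours(k.astype(np.uint8),0,1)[0],key=cv2.contourArea)
    p=np.array([ray(c,u,v,z)[:2] for u,v in cn[:,0]])*1e3
    (a,b),wh,ang=cv2.minAreaRect(p.astype(np.float32));print('rect',z,round(a,1),round(b,1),np.round(wh,1),round(ang,1),k.sum())
E
python3 - <<'E'
from h import *
s=r.get_state();print(s['tcp_pos'],s['joints'])
c=cap('wrist','w7.png')
W=cloud(c);k=(W[...,2]>.135)&(W[...,2]<.16)&(np.hypot(W[...,0]-.55,W[...,1]-.29)<.04);print(k.sum(),np.median(W[k],0),np.percentile(W[k][:,2],[50,90,99]))
for z in(.149,.075):rect(c,z,(.55,.28),.06 if z<.1 else .035)
E
```

```text
[0.55923274 0.28328578 0.29311847] [ 4.46739920e+01  1.46382750e+01 -1.47632376e+00 -1.14462994e-02
 -7.39742023e+01 -1.42404169e+02]
585 [0.54599775 0.28959907 0.14528294] [0.14528294 0.14937087 0.15031154]
rect 0.149 546.7 289.8 [22.1 22.5] 16.7 337
rect 0.075 547.4 289.6 [70.1 69.9] 11.5 2349
```

View pics/w7.png

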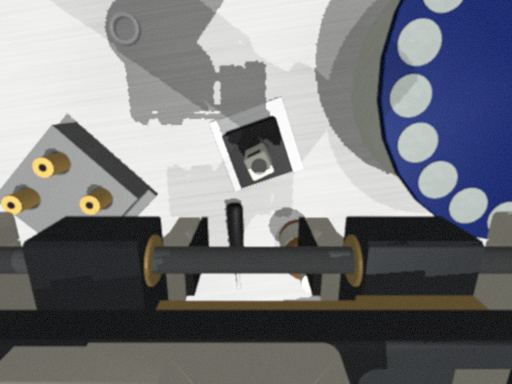

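The wrist view shows the probe cap at (259,162) on its stand, and all three nearby plugs seated. The cap centre is (0.5467, 0.2898), agreeing with the stand centre. I get the grip yaw from its side face.

Run:
```python
from h import *
c=cap('wrist');W=cloud(c)
for lo,hi in((.085,.11),(.11,.138)):
    k=(W[...,2]>lo)&(W[...,2]<hi)&(np.hypot(W[...,0]-.547,W[...,1]-.29)<.025)
    p=W[k][:,:2];p=p[p[:,0]<.545]
    d=(p-[.5467,.2897])
    # best angle: minimise residual |normal distance - 12| over yaw
    from scipy.optimize import minimize_scalar
    best=[]
    for y in range(-45,46):
        a=np.radians(y);e=np.stack([d@[np.cos(a),np.sin(a)],d@[-np.sin(a),np.cos(a)]],-1)
        best.append((np.abs(np.abs(e).max(1)-.012).mean()*1e3,y))
    n=sorted(best)[:4];print(len(p),n)
    (ca,sz,an)=cv2.minAreaRect((p*1e3).astype(np.float32));print(ca,sz,an)
```

```text
65 [(np.float64(0.8319326513707731), 24), (np.float64(0.83573999295721), 25), (np.float64(0.8359223515709635), 23), (np.float64(0.842013292548457), 22)]
(537.2501831054688, 289.4352722167969) (26.33685874938965, 10.877588272094727) 79.64448547363281
83 [(np.float64(0.7216836096814996), 21), (np.float64(0.7237944086050452), 23), (np.float64(0.7251914309242434), 22), (np.float64(0.7276038668518481), 24)]
(537.1947021484375, 288.8893737792969) (25.927968978881836, 10.089179039001465) 82.58148193359375
```

Call:
{"method": "step_arm", "body": {"increments": [{"tx":20,"ty":0,"tz":-20,"ax":0,"ay":0,"az":0,"claw":0.2},{"tx":20,"ty":0,"tz":-30,"ax":0,"ay":0,"az":0,"claw":0.2},{"tx":20,"ty":0,"tz":-30,"ax":0,"ay":0,"az":0,"claw":0.2},{"tx":0,"ty":0,"tz":-25,"ax":0,"ay":0,"az":0,"claw":0.2},{"tx":0,"ty":0,"tz":0,"ax":0,"ay":0,"az":0,"claw":0.2},{"tx":0,"ty":0,"tz":0,"ax":0,"ay":0,"az":0,"claw":0.2},{"tx":0,"ty":0,"tz":0,"ax":0,"ay":0,"az":0,"claw":0.2}]}}

```text
time_s: 16.55
tcp_pos: [0.6204, 0.2829, 0.1915]
eef_rot: [179.9, 0.1, 172.2]
contact_force: [0.5, 0.5, 0.6]
gripper_width: 0.0528
```

Run:
```python
from h import *
s=r.get_state();print(s['tcp_pos'],s['eef_rot'],s['joints'][5])
c=cap('wrist','w8.png')
for z,t in((.145,.003),(.149,.003),(.149,.006),(.075,.003)):rect(c,z,(.547,.29),.06 if z<.1 else .025,t)
u,v=(c['R']@np.array([.547,.29,.13])+c['t'])[:2]/(c['R']@np.array([.547,.29,.13])+c['t'])[2]*c['fx']+[c['cx'],c['cy']];u,v=int(u),int(v);print(u,v)
a=c['image'][max(0,v-60):v+60,u-70:u+70];cv2.imwrite('pics/cap.png',cv2.resize(a,None,fx=5,fy=5,interpolation=2))
```

```text
[0.62040276 0.28288327 0.1914551 ] [1.79898095e+02 1.35340528e-01 1.72196612e+02] -138.6875804492429
rect 0.145 547.7 289.8 [23.5 23.7] 18.3 1008
rect 0.149 547.9 290.1 [15.5 15.1] 81.3 620
rect 0.149 547.7 289.9 [23.  23.2] 18.3 1513
rect 0.075 547.8 289.7 [69.9 70. ] 11.6 5582
248 101
```

View pics/cap.png

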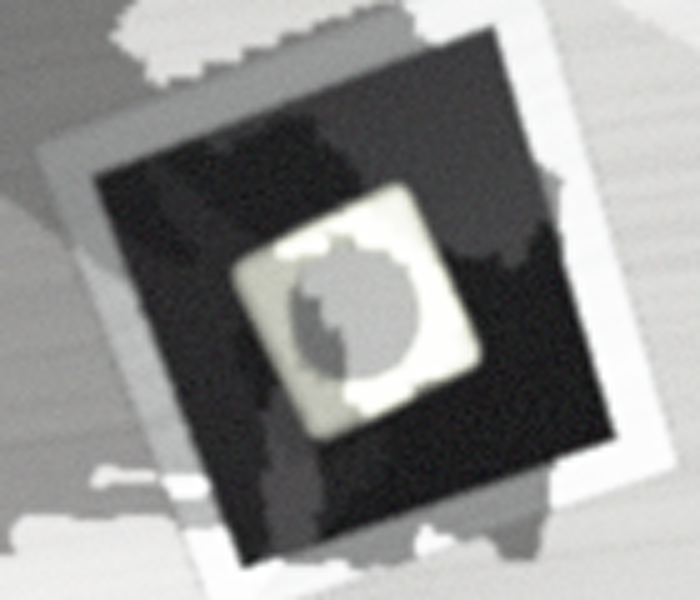

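The close view shows the square cap turned 18.3° with its centre at (0.5478, 0.2899), on the stand's centre. I turn the jaws by +26.1°, go over it and down.

Call:
{"method": "step_arm", "body": {"increments": [{"tx":-18.1,"ty":1.7,"tz":0,"ax":0,"ay":0,"az":6.5,"claw":0.2},{"tx":-18.2,"ty":1.8,"tz":0,"ax":0,"ay":0,"az":6.5,"claw":0.2},{"tx":-18.2,"ty":1.8,"tz":0,"ax":0,"ay":0,"az":6.5,"claw":0.2},{"tx":-18.1,"ty":1.7,"tz":0,"ax":0,"ay":0,"az":6.6,"claw":0.2},{"tx":0,"ty":0,"tz":0,"ax":0,"ay":0,"az":0,"claw":0.2},{"tx":0,"ty":0,"tz":0,"ax":0,"ay":0,"az":0,"claw":0.2},{"tx":0,"ty":0,"tz":0,"ax":0,"ay":0,"az":0,"claw":0.2}]}}

```text
time_s: 17.3
tcp_pos: [0.5478, 0.2901, 0.1902]
eef_rot: [180.0, 0.1, -161.8]
contact_force: [0.5, 0.4, -0.9]
gripper_width: 0.0524
```

Call:
{"method": "step_arm", "body": {"increments": [{"tx":0,"ty":0,"tz":-15,"ax":0,"ay":0,"az":0,"claw":0.2},{"tx":0,"ty":0,"tz":-25,"ax":0,"ay":0,"az":0,"claw":0.2},{"tx":0,"ty":0,"tz":-18,"ax":0,"ay":0,"az":0,"claw":0.2},{"tx":0,"ty":0,"tz":-7,"ax":0,"ay":0,"az":0,"claw":0.2},{"tx":0,"ty":0,"tz":0,"ax":0,"ay":0,"az":0,"claw":0.2},{"tx":0,"ty":0,"tz":0,"ax":0,"ay":0,"az":0,"claw":-1},{"tx":0,"ty":0,"tz":0,"ax":0,"ay":0,"az":0,"claw":-1},{"tx":0,"ty":0,"tz":0,"ax":0,"ay":0,"az":0,"claw":-1},{"tx":0,"ty":0,"tz":0,"ax":0,"ay":0,"az":0,"claw":-1},{"tx":0,"ty":0,"tz":0,"ax":0,"ay":0,"az":0,"claw":-1},{"tx":0,"ty":0,"tz":0,"ax":0,"ay":0,"az":0,"claw":-1}], "newtons": 30}}

```text
time_s: 18.4
tcp_pos: [0.5473, 0.29, 0.1247]
eef_rot: [180.0, 0.0, -161.7]
contact_force: [-1.4, 0.2, 3.9]
gripper_width: 0.0235
```

Call:
{"method": "step_arm", "body": {"increments": [{"tx":0,"ty":0,"tz":12,"ax":0,"ay":0,"az":0,"claw":-1},{"tx":0,"ty":0,"tz":25,"ax":0,"ay":0,"az":0,"claw":-1},{"tx":0,"ty":0,"tz":35,"ax":0,"ay":0,"az":0,"claw":-1},{"tx":0,"ty":0,"tz":35,"ax":0,"ay":0,"az":0,"claw":-1},{"tx":0,"ty":0,"tz":18,"ax":0,"ay":0,"az":0,"claw":-1},{"tx":0,"ty":0,"tz":0,"ax":0,"ay":0,"az":0,"claw":-1},{"tx":0,"ty":0,"tz":0,"ax":0,"ay":0,"az":0,"claw":-1}]}}

```text
time_s: 19.1
tcp_pos: [0.5468, 0.2897, 0.2494]
eef_rot: [180.0, 0.0, -161.7]
contact_force: [0.6, -1.1, -1.0]
gripper_width: 0.0235
```

```bash
cat >> h.py <<'E'
def shank(c,t,rad=.008,lo=-.09,hi=-.06):
    """centre of held shank relative to tcp, by cylinder fit; z limits relative to tcp"""
    from scipy.optimize import least_squares
    d=cloud(c)-t
    k=(np.hypot(d[...,0],d[...,1])<.02)&(d[...,2]<hi)&(d[...,2]>lo);p=d[k]
    f=least_squares(lambda x:np.hypot(p[:,0]-x[0],p[:,1]-x[1])-rad,[0,0],loss='soft_l1',f_scale=.001)
    print('shank',lo,hi,len(p),(f.x*1e3).round(2),(1e3*np.abs(f.fun).mean()).round(2))
E
python3 - <<'E'
from h import *
s=r.get_state();t=s['tcp_pos'];print(t,s['gripper_width'])
c=cap('wrist','w9.png');shank(c,t,lo=-.092,hi=-.075);shank(c,t,lo=-.075,hi=-.058)
shank(c,t,.003,-.109,-.097)
d=cloud(c)-t;k=np.hypot(d[...,0],d[...,1])<.012;z=d[...,2][k&(d[...,2]>-.13)];print('tip z',z.min())
E
```

```text
[0.54676566 0.28965272 0.24937334] 0.023462452394085526
shank -0.092 -0.075 82 [ 0.73 -0.22] 0.16
shank -0.075 -0.058 0 [0. 0.] nan
shank -0.109 -0.097 0 [0. 0.] nan
tip z -0.09333198431722803h.py:57: RuntimeWarning: Mean of empty slice.
  print('shank',lo,hi,len(p),(f.x*1e3).round(2),(1e3*np.abs(f.fun).mean()).round(2))
  ret = ret.dtype.type(ret / rcount)
```

View pics/w9.png

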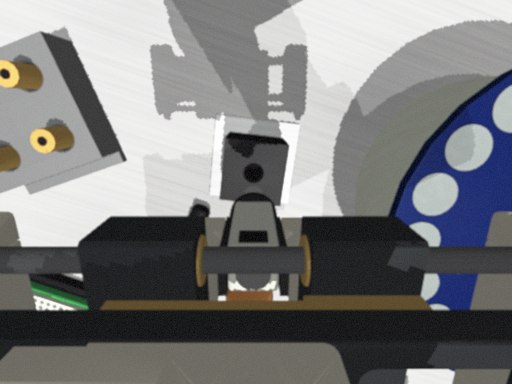

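The wrist view shows the probe held with its shank clear of the stand hole (253,172). The axis is within 1 mm of the TCP. I'll carry it over the long plug.

Call:
{"method": "step_arm", "body": {"increments": [{"tx":4.1,"ty":-27.4,"tz":0,"ax":0,"ay":0,"az":0,"claw":-1},{"tx":4.1,"ty":-27.4,"tz":0,"ax":0,"ay":0,"az":0,"claw":-1},{"tx":4.1,"ty":-27.4,"tz":0,"ax":0,"ay":0,"az":0,"claw":-1},{"tx":4.2,"ty":-27.4,"tz":0,"ax":0,"ay":0,"az":0,"claw":-1},{"tx":4.2,"ty":-27.4,"tz":0,"ax":0,"ay":0,"az":0,"claw":-1},{"tx":4.2,"ty":-27.5,"tz":0,"ax":0,"ay":0,"az":0,"claw":-1},{"tx":4.2,"ty":-27.5,"tz":0,"ax":0,"ay":0,"az":0,"claw":-1},{"tx":4.2,"ty":-27.5,"tz":-8,"ax":0,"ay":0,"az":0,"claw":-1},{"tx":0,"ty":0,"tz":-20,"ax":0,"ay":0,"az":0,"claw":-1},{"tx":0,"ty":0,"tz":-10,"ax":0,"ay":0,"az":0,"claw":-1},{"tx":0,"ty":0,"tz":0,"ax":0,"ay":0,"az":0,"claw":-1},{"tx":0,"ty":0,"tz":0,"ax":0,"ay":0,"az":0,"claw":-1}]}}

```text
time_s: 20.35
tcp_pos: [0.5804, 0.0706, 0.2109]
eef_rot: [-180.0, -0.1, -161.7]
contact_force: [0.1, 0.4, -1.3]
gripper_width: 0.0235
```

Run:
```python
from h import *
s=r.get_state();t=s['tcp_pos'];print(t,s['eef_rot'],s['contact_force'])
c=cap('side')
def pr(X): q=c['R']@np.array(X)+c['t'];return q[:2]/q[2]*[c['fx'],c['fy']]+[c['cx'],c['cy']]
print('tip',pr(t-[0,0,.1097]),'dot',pr([.5808,.07,.085]),'dot from cam',brass(c,.085,(.5808,.07),.025))
u,v=pr(t-[0,0,.1]).astype(int)
cv2.imwrite('pics/tip.png',cv2.convertScaleAbs(cv2.resize(c['image'][v-45:v+45,u-55:u+55],None,fx=7,fy=7,interpolation=2),alpha=1.4));print(u-55,v-45)
```

```text
[0.58036595 0.07061916 0.21092378] [-1.79976508e+02 -6.21365182e-02 -1.61662120e+02] [ 0.1043083   0.37893129 -1.26446   ]
tip [237.00071444 196.96951648] dot [237.35061652 200.57410635] dot from cam ((0.5783, 0.0739), 14.4, array([0.5791, 0.0724, 0.0843]), np.int32(64), array([237. , 201.6]))
181 149
```

View pics/tip.png

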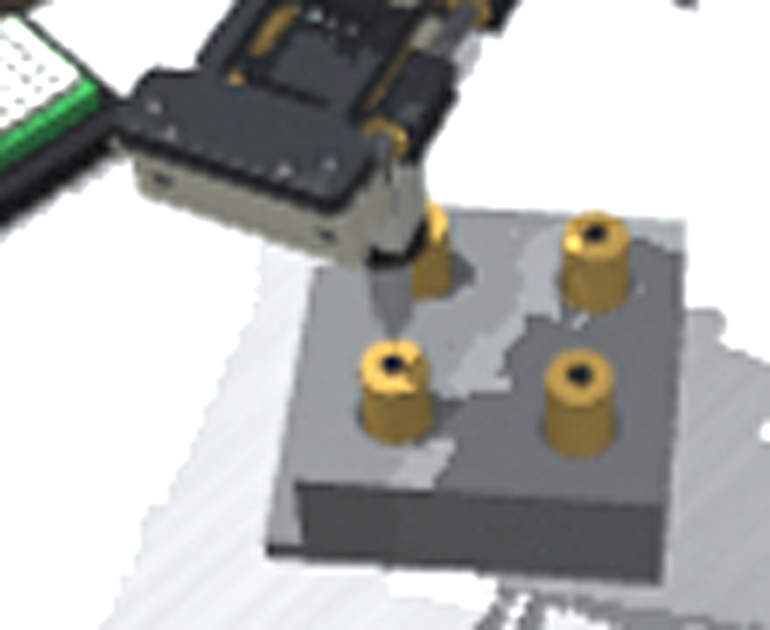

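The side view shows the tip at crop (395,338), just above the dot at (391,364) and matching the projection. I'll lower it gently.

Call:
{"method": "step_arm", "body": {"increments": [{"tx":0,"ty":-0.4,"tz":-6,"ax":0,"ay":0,"az":0,"claw":-1},{"tx":0,"ty":0,"tz":-5,"ax":0,"ay":0,"az":0,"claw":-1},{"tx":0,"ty":0,"tz":-2,"ax":0,"ay":0,"az":0,"claw":-1},{"tx":0,"ty":0,"tz":0,"ax":0,"ay":0,"az":0,"claw":-1},{"tx":0,"ty":0,"tz":0,"ax":0,"ay":0,"az":0,"claw":-1},{"tx":0,"ty":0,"tz":0,"ax":0,"ay":0,"az":0,"claw":-1},{"tx":0,"ty":0,"tz":0,"ax":0,"ay":0,"az":0,"claw":-1}]}}

```text
time_s: 21.1
tcp_pos: [0.5805, 0.0699, 0.1984]
eef_rot: [-180.0, 0.0, -161.7]
contact_force: [0.7, -0.6, -2.2]
gripper_width: 0.0239
```

```bash
cat > st.py <<'E'
from h import *
F=[];T=[]
for i in range(6):
    s=r.get_state();F.append(s['contact_force']);T.append(s['tcp_pos']);optics.capture('side')
print(np.mean(F,0).round(2),np.std(F,0).round(2),T[0],T[-1])
E
python3 st.py
```

```text
[-0.03 -0.03 -1.8 ] [0.56 0.44 0.32] [0.58050358 0.06986242 0.1983643 ] [0.58042756 0.06986923 0.1982238 ]
```

Call:
{"method": "step_arm", "body": {"increments": [{"tx":0,"ty":0,"tz":-2,"ax":0,"ay":0,"az":0,"claw":-1},{"tx":0,"ty":0,"tz":-2,"ax":0,"ay":0,"az":0,"claw":-1},{"tx":0,"ty":0,"tz":-1.5,"ax":0,"ay":0,"az":0,"claw":-1},{"tx":0,"ty":0,"tz":0,"ax":0,"ay":0,"az":0,"claw":-1},{"tx":0,"ty":0,"tz":0,"ax":0,"ay":0,"az":0,"claw":-1},{"tx":0,"ty":0,"tz":0,"ax":0,"ay":0,"az":0,"claw":-1}]}}

```text
time_s: 22.0
tcp_pos: [0.5805, 0.0699, 0.1928]
eef_rot: [-180.0, 0.0, -161.7]
contact_force: [-0.5, -0.4, 0.1]
gripper_width: 0.024
```

```bash
python3 st.py
```

```text
[-0.67 -0.21  0.11] [0.56 0.32 0.58] [0.58045458 0.0698588  0.19278544] [0.58046252 0.06985533 0.19274887]
```

Contact: the force rose 1.9 N, which means about 2 to 2.6 mm of travel. I go 2.8 mm further and hold.

Call:
{"method": "step_arm", "body": {"increments": [{"tx":0,"ty":0,"tz":-1.4,"ax":0,"ay":0,"az":0,"claw":-1},{"tx":0,"ty":0,"tz":-1.4,"ax":0,"ay":0,"az":0,"claw":-1},{"tx":0,"ty":0,"tz":0,"ax":0,"ay":0,"az":0,"claw":-1},{"tx":0,"ty":0,"tz":0,"ax":0,"ay":0,"az":0,"claw":-1},{"tx":0,"ty":0,"tz":0,"ax":0,"ay":0,"az":0,"claw":-1},{"tx":0,"ty":0,"tz":0,"ax":0,"ay":0,"az":0,"claw":-1},{"tx":0,"ty":0,"tz":0,"ax":0,"ay":0,"az":0,"claw":-1},{"tx":0,"ty":0,"tz":0,"ax":0,"ay":0,"az":0,"claw":-1}]}}

```text
time_s: 23.1
tcp_pos: [0.5804, 0.0699, 0.1899]
eef_rot: [-180.0, 0.0, -161.7]
contact_force: [0.2, 0.0, 1.5]
gripper_width: 0.0238
```

```bash
python3 st.py
python3 - <<'E'
from h import *
c=cap('side');cv2.imwrite('pics/fin.png',cv2.convertScaleAbs(cv2.resize(c['image'][155:245,181:291],None,fx=7,fy=7,interpolation=2),alpha=1.4))
E
```

```text
[ 0.12 -0.02  1.4 ] [0.41 0.22 0.47] [0.58044516 0.06987523 0.18989122] [0.5804282  0.0698761  0.18987294]
```

View pics/fin.png

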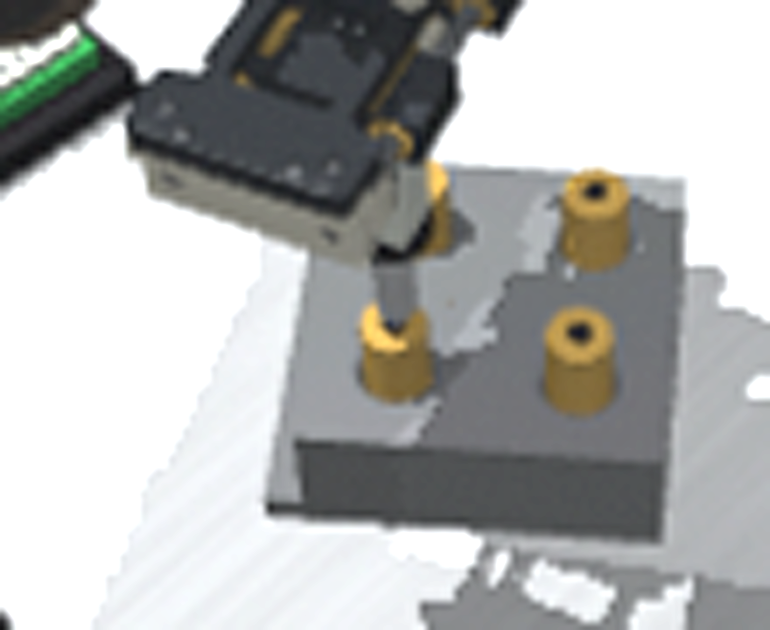

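The view shows the tip on the dot at crop (396,325), with the plug seated and the probe upright. Contact force is about 3.2 N. Handing in.

```bash
python3 -c "
from plant import r
print(r.close_job())"
```

```text
the job is handed in; nothing more can be done
None
```

Both plugs are in their own wells and let go of, and the probe is held upright on the long plug's dot. I handed the job in like that at about 23.5 s of the 64 s. No verdict was reported.

- **Plugs:** the wrist camera put both top faces at 85 mm, which means fully home. Floor readings of 10 mm and 25 mm confirmed which well was deep before I inserted anything.
- **Probe:** the arm is steady. The TCP is about 0.4 mm from the measured plug centre, and the probe axis was within about 1 mm of the TCP when checked after the lift. The side view shows the tip on the dot.
- **Tip travel:** my two estimates disagree somewhat. The geometry gives about 4.8 mm; the force rise of about 3.2 N gives about 6.3 mm. Both lie within the 2 to 8 mm and 1 to 6 N limits.

One `step_arm` call was refused because I had left out fields; nothing moved. One top-camera measurement of the stand failed; the arm was probably in the way. I used the wrist camera there instead. I did not measure the bystanders again at the end, but the arm felt no unexpected contact on the way.

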